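Clamp a specimen holder in the trimming chuck

TASK

Take the green-banded specimen holder out of the white rack, stand it upright on the floor of the open chuck, then turn the chuck's black sleeve clockwise (seen from above) until the jaws have closed firmly on the holder, and let go. Leave the blue-banded holder in its place in the rack.

Things in the scene. Friction and masses are not known exactly. Their poses are not given: they have to be found in the camera images.
- green_center (a point): Holder to clamp: upright steel rod, 20 mm across, 60 mm tall, 120 g, green band and top, amber disc on it (3 mm). Point on its axis (z), half-way up. It stands 18 mm deep in a white rack 25 mm high; 42 mm are free. Three wells in a row, 78 mm apart: green, blue, orange-capped vial, any order. Grip from any side, by its top 20 mm: in the chuck only the top 35 mm stay above the sleeve.
- blue_center (a point): The other holder, same shape and size but with a blue band and top, in the same rack; leave it alone. The point is on its axis, half-way up.
- chuck: Fixed chuck: white base plate 130 x 130 x 15 mm, aluminium column 68 mm across up to 38 mm, sleeve above. Origin on the upright chuck axis at table height. The bore's floor, where the holder stands, is 45 mm above it, the sleeve's top and mouth 70 mm. Three steel jaws inside leave an opening 29 to 32 mm across when open; they move in together and centre the 20 mm holder.
- sleeve (a joint): Black ribbed round sleeve on the chuck axis, 56 mm across, 40 to 70 mm above the chuck's origin. Grip from any side, the holder between the fingers. Rad, growing clockwise seen from above (jaws close). Starts at 0 to 0.2; turns easily (0.3 N m) until the jaws meet the holder at about 1.1, then gets stiff; hard stop at 1.3. Let go when tight, it settles back to about 1.1 and holds. One grasp and turn suffice.
Things that resemble listed ones, but are neither listed nor needed, are in the scene too. Leave any pink look-alike of the chuck alone.

How it is judged:
On the way, in this order (a step that is already met when the one before it is completed fails the run):
1. the green holder stands in the chuck while its jaws are still open (horizontal distance between green_center and chuck below 0.012 m and z of green_center in the frame of chuck below 0.082 m and value of joint sleeve below 0.6 rad), for 0.2 s.
2. the sleeve is turned until the jaws press on the holder (horizontal distance between green_center and chuck below 0.01 m and value of joint sleeve above 0.95 rad and contact force between chuck and green above 4 N), for 0.2 s.
At the end, for the whole second after the job is handed in: The green holder stands in the chuck: its centre within 10 mm of the chuck axis and at most 82 mm above the chuck's origin (75 mm when on the floor), upright within 10 degrees and at rest; the sleeve is turned past 0.95 rad and the chuck presses on the holder with more than 4 N (all of step 2 and z of green_center in the frame of chuck below 0.082 m and angle between green_center's own z axis and vertical below 0.17 rad and linear speed of green below 0.02 m/s); the robot touches nothing.
It fails at once if the blue-banded holder is moved by more than 25 mm (distance of blue_center from where it was at the start of the episode above 0.025 m).
It also fails if it takes over 48 s, if anything falls off the work surface, if the arm or the gripper's body presses on something with over 40 N, if the wrist force passes 120 N, or if a joint passes its speed limit or range.

ROBOT

A 7-joint arm with a two-finger parallel gripper is mounted at the origin on the work surface. World frame = base frame: x ahead of the robot, y to its left, z up, the work surface at z = 0. Lengths are in m, angles in rad, forces in N, time in s.
With the tool pointing down it reaches from about 0.425 to 0.925 m from the base axis. Payload 6.8 kg.
Tool frame: the origin (TCP) lies midway between the tips of the shut fingers; the grasp point (between the pads) lies 19 mm behind it; y points along the fingers, z is the direction in which the jaws open and shut, and the axes are right-handed (so a half turn about y gives the same grasp; the last joint's range is limited). The gripper opens to 85 mm and grips with 20 to 120 N. Pads are 22 mm wide; open, the fingers measure 114 mm over their backs; the gripper's body (76 mm by 85 mm) begins 54 mm behind the grasp point. The pads swing forward as they close: fully open they stand 13 mm farther back than shut.
Start: joints at [-1.229, 0.477, 0.022, 1.555, -0.011, 1.109, -0.083], TCP at [0.293, 0.608, 0.231] pointing down, gripper open.
Joint ranges: [-2.96, 2.96], [-0.34, 2.1], [-1.41, 1.46], [0.24, 2.44], [-1.37, 4.51], [0.17, 1.92], [-2.96, 2.96]. Speed limits (rad/s): [2.39, 2.39, 3.14, 3.14, 3.14, 3.14, 3.14].

INTERFACE

Orientations are given as a unit quaternion [w, x, y, z].
In Python, from station import bot gives the robot as it stands. The module is installed in compiled form; this text tells all that it offers.
- The arm moves only by the shell command python3 -m crank 'ROWS' [FORCE]. ROWS is JSON, a list of rows, each an object with "linear": the shift along the tool's x, y, z in m, a list of three; "dr": the turn, a rotation vector about the tool's x, y, z in degrees, a list of three; "hand": the gripper command: -1 is shut, 1 is fully open, values between are in proportion. A call has 1 to 10 rows; each row is the pose to reach, as a shift and turn from the pose commanded when the call began, along the tool's axes at that moment; what a row does not reach only later rows make up. A row lasts 1/12 s, in which the tool goes at most 41.7 mm and 7.16 degrees, less where a joint would pass 70% of its speed; a pose out of reach is approached as far as the arm can. A call with a gripper value outside its range is refused whole. The fingers move at their own pace and stop on an object; FORCE is the grip in N (left out, the last holds). Time passes only in rows, so rows that repeat a pose let the fingers close. It gives the time, the measured TCP pose, the force and the opening at its end, in the units of the state.
- bot.get_obs(): the state, without advancing time (a new reading comes with each control period).
- bot.read_camera(name): name is "scene" or "top" or "wrist"; returns the picture (384x512x3 uint8, blue, green, red); there is no depth.
- bot.camera_params(name): a dict with "K" (3x3 intrinsics, pixels), "R" (3x3) and "t" (3): a world point X has camera coordinates R X + t; the wrist camera has in their place "hand_eye" (4x4, takes a point from camera to tool coordinates, whose origin is the TCP and whose axes are the tool frame's). Camera axes: x right, y down, z forward; pixel columns grow to the right and rows downward; lengths in m; the calibration is good to about 2 mm. The wrist camera is an equidistant fisheye: a pixel r from the principal point sees the ray r / f radians off the axis. A picture is of the moment at which its call begins: read the wrist's pose just before it. camera_params takes no time and is no camera call.
- bot.hand_in(): hands the job in, once; it reports no verdict.
Trained networks look in the newest picture that a camera, given by its name, has taken for a name from the list of things; names that differ only in an ending like _2 or _b are one class to them, and where a whole thing is asked for, a point or a joint stands for the part that bears it (a point fixed in the world has none). Each returns a list of dicts, best first, with "score" (0 to 1); they miss things now and then, are a little off and sometimes report something else, mostly with a low value. They report only what shows in the picture. A call takes as long as a camera call. They do not tell look-alikes from the thing itself.
- bot.search_frame(camera, target): "extent" ([left, top, right, bottom] in pixels, round what is visible of it).
- bot.cut_out(camera, target): "pixels" (384x512 bool, what is visible of it) and "extent" ([left, top, right, bottom] in pixels, round what is visible of it).
- bot.place_of(camera, target): "xy" ([column, row] in pixels: a listed point, or the origin of a listed thing).
The state is a dict: "t": time; "q": joint angles; "joint_vel": joint speeds; "joint_torque": joint torques, N m; "eef_pos": TCP position; "tool_rot": TCP orientation; "contact_force": force on the tool from outside, world axes, zero at the start; "torque": the same for the moment, N m; "gripper_width": opening from 0.0 (shut) to 1.0 (fully open).
Only numpy, scipy, OpenCV 4.12 (cv2) and the standard library are available. Lean on these libraries where they do the work, as an engineer would, in place of code of your own. Each camera call takes 0.05 s, during which the arm holds its last target. There are 200 camera calls.

## Working session

There is one attempt and no reset: what is moved stays moved. The work goes in short steps, Python scripts to look and compute and a shell command to move; the robot and the scene stay as the last step left them, time stands still between calls to the robot, and variables do not carry over. Pictures are saved under pics/ and viewed, about 8 in all and at most 12, crops included, and the job is handed in when it is done.

```bash
mkdir -p pics; cat > h.py <<'E'
from station import bot
import numpy as np, cv2
from scipy.spatial.transform import Rotation as R
def ray(cam,uv):
    p=bot.camera_params(cam); K=np.array(p["K"]); uv=np.array(uv,float)
    d=np.array([(uv[0]-K[0,2])/K[0,0],(uv[1]-K[1,2])/K[1,1],1.])
    if cam=="wrist":
        o=bot.get_obs(); r=np.hypot(d[0],d[1])
        d=np.array([d[0]/r*np.sin(r),d[1]/r*np.sin(r),np.cos(r)]) if r>1e-9 else np.array([0,0,1.])
        q=o["tool_rot"]; T=R.from_quat([q[1],q[2],q[3],q[0]]).as_matrix(); H=np.array(p["hand_eye"])
        return T@H[:3,3]+np.array(o["eef_pos"]), T@H[:3,:3]@d
    Rm=np.array(p["R"]); t=np.array(p["t"]); return -Rm.T@t, Rm.T@d
def atz(cam,uv,z):
    c,d=ray(cam,uv); return c+d*(z-c[2])/d[2]
def tri(rs):
    A=0;b=0
    for c,d in rs:
        d=d/np.linalg.norm(d); P=np.eye(3)-np.outer(d,d); A=A+P; b=b+P@c
    x=np.linalg.solve(A,b); return x
def Trot():
    q=bot.get_obs()["tool_rot"]; return R.from_quat([q[1],q[2],q[3],q[0]]).as_matrix()
E
python3 - <<'E'
from h import *
np.set_printoptions(precision=4,suppress=True)
o=bot.get_obs(); print(o); print(Trot())
ims=[]
for c in ["scene","top"]:
    im=bot.read_camera(c); cv2.imwrite(f"pics/{c}0.png",im)
    for n in ["green_center","blue_center","chuck","sleeve"]:
        if n=="sleeve": r=[(x["extent"],round(x["score"],2)) for x in bot.search_frame(c,n)]; print(c,n,r)
        else:
            for x in bot.place_of(c,n): print(c,n,np.round(x["xy"],1),round(x["score"],2),atz(c,x["xy"],0 if n=="chuck" else .037))
    ims.append(im)
b=np.vstack(ims); cv2.imwrite("pics/a.png",cv2.resize(ims[0],(800,600))); cv2.imwrite("pics/b.png",cv2.resize(ims[1],(800,600)))
E
```

```text
{'t': 0.0, 'q': array([-1.2291,  0.4778,  0.0223,  1.5565, -0.0115,  1.1093, -0.0831]), 'joint_vel': array([-0.    , -0.0003, -0.0004, -0.0002, -0.0029, -0.001 ,  0.0007]), 'joint_torque': array([  0.0004, -59.646 ,   1.6071, -28.1187,   0.0124,   0.0094,
        -0.    ]), 'eef_pos': array([0.2933, 0.6073, 0.2303]), 'tool_rot': array([-0.6887,  0.6899, -0.1578,  0.1576]), 'contact_force': array([0.223 , 0.3565, 0.4482]), 'torque': array([-0.0219, -0.0375,  0.0049]), 'gripper_width': 0.9980890834545061}
[[ 0.9005 -0.0007  0.4348]
 [-0.4348 -0.0017  0.9005]
 [ 0.0002 -1.     -0.0018]]
scene green_center [274.6 258.2] 0.67 [0.554  0.1722 0.037 ]
scene blue_center [234.9 283.7] 0.7 [0.6352 0.1869 0.037 ]
scene chuck [271.7 132.7] 0.77 [ 0.3598 -0.1798  0.    ]
scene chuck [188.8 148.6] 0.71 [ 0.5602 -0.2118  0.    ]
scene sleeve [([173.4, 115.5, 199.0, 143.4], 0.86)]
top green_center [177.1 172.8] 0.59 [0.5586 0.1779 0.037 ]
top blue_center [176.4 174.3] 0.65 [0.5551 0.1795 0.037 ]
top blue_center [177.7 140. ] 0.63 [0.6363 0.1767 0.037 ]
top chuck [329.5 254.5] 0.93 [ 0.3613 -0.1797  0.    ]
top chuck [340.7 171.8] 0.89 [ 0.5617 -0.2148  0.    ]
top sleeve [([319.7, 240.9, 347.2, 268.3], 0.89), ([331.6, 155.3, 361.2, 181.9], 0.62)]
```

View pics/a.png

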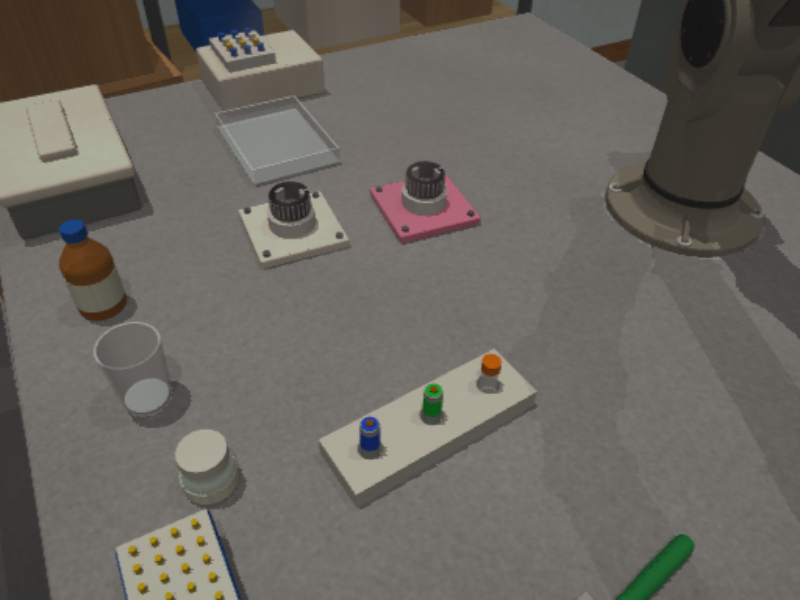

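View pics/b.png

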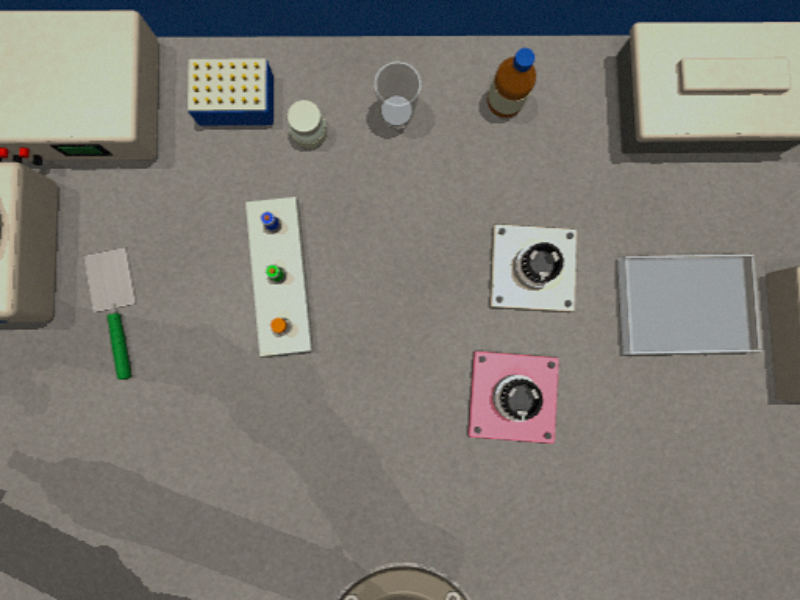

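The scene view has the holders in the rack at (277,256) green and (237,278) blue in native pixels, with the orange vial at (314,235). There are two chucks: a white base at top px (341,172) and a pink one at (330,254). The white one matches the description; the pink one is the look-alike. The green spatula handle is not a holder. I'll move over the rack and confirm from near.

```bash
python3 -m crank '[{"linear":[0.424,0.03,-0.274],"dr":[0,0,0],"hand":1},{"linear":[0.424,0.03,-0.274],"dr":[0,0,0],"hand":1},{"linear":[0.424,0.03,-0.274],"dr":[0,0,0],"hand":1},{"linear":[0.424,0.03,-0.274],"dr":[0,0,0],"hand":1},{"linear":[0.424,0.03,-0.274],"dr":[0,0,0],"hand":1},{"linear":[0.424,0.03,-0.274],"dr":[0,0,0],"hand":1},{"linear":[0.424,0.03,-0.274],"dr":[0,0,0],"hand":1},{"linear":[0.424,0.03,-0.274],"dr":[0,0,0],"hand":1},{"linear":[0.424,0.03,-0.274],"dr":[0,0,0],"hand":1},{"linear":[0.424,0.03,-0.274],"dr":[0,0,0],"hand":1}]'
python3 - <<'E'
from h import *
o=bot.get_obs(); print(o["q"],o["eef_pos"]); print(np.array([.556,.176,.2])-o["eef_pos"], Trot().T@(np.array([.556,.176,.2])-o["eef_pos"]))
print(bot.camera_params("wrist"))
E
```

```text
t: 1.33
eef_pos: [0.5107, 0.2509, 0.2068]
tool_rot: [0.69, -0.689, 0.157, -0.158]
contact_force: [1.4, 0.8, -0.3]
gripper_width: 1.001
[-0.68322143  0.32836491  0.14557674  1.84830884 -0.05698058  0.96817478
  0.60809422] [0.51070618 0.25089418 0.20683569]
[ 0.04529382 -0.07489418 -0.00683569] [ 0.0733432   0.00682369 -0.04776618]
{'K': array([[297.31863964,   0.        , 258.76805911],
       [  0.        , 297.31863964, 193.83846949],
       [  0.        ,   0.        ,   1.        ]]), 'hand_eye': array([[-6.65284421e-04,  9.64959667e-01,  2.62397407e-01,
        -6.46297099e-02],
       [-1.79414395e-04, -2.62397576e-01,  9.64959833e-01,
        -1.42879863e-01],
       [ 9.99999763e-01,  5.94894873e-04,  3.47696674e-04,
         5.82090526e-04],
       [ 0.00000000e+00,  0.00000000e+00,  0.00000000e+00,
         1.00000000e+00]])}
```

```bash
python3 -m crank '[{"linear":[0.073,0.007,-0.048],"dr":[0,0,0],"hand":1},{"linear":[0.073,0.007,-0.048],"dr":[0,0,0],"hand":1},{"linear":[0.073,0.007,-0.048],"dr":[0,0,0],"hand":1},{"linear":[0.073,0.007,-0.048],"dr":[0,0,0],"hand":1},{"linear":[0.073,0.007,-0.048],"dr":[0,0,0],"hand":1}]'
cat > look.py <<'E'
from h import *
import sys
np.set_printoptions(precision=4,suppress=True)
def look(names,z,fn):
    o=bot.get_obs(); im=bot.read_camera("wrist"); print(o["q"],o["eef_pos"],o["joint_vel"].max())
    for n in names:
        for x in bot.place_of("wrist",n): print(n,np.round(x["xy"],1),round(x["score"],2),atz("wrist",x["xy"],z))
    cv2.imwrite(fn,im); return im
E
python3 - <<'E'
from look import *
im=look(["green_center","blue_center"],.037,"pics/w1.png")
for n in ["green_center","blue_center"]:
  for x in bot.cut_out("wrist",n): print(n,x["extent"],x["score"])
E
```

```text
t: 1.75
eef_pos: [0.5546, 0.1781, 0.1996]
tool_rot: [0.689, -0.689, 0.158, -0.158]
contact_force: [-0.8, 0.4, -0.5]
gripper_width: 0.999
[-0.5564  0.3594  0.1762  1.8251 -0.0759  0.9637  0.7724] [0.5546 0.1781 0.1996] 0.001013724136744934
green_center [259.4 181.8] 0.57 [0.5593 0.179  0.037 ]
blue_center [294.7 238.6] 0.77 [0.6354 0.1868 0.037 ]
green_center [250.3, 167.8, 268.3, 192.2] 0.86
blue_center [286.0, 224.4, 305.1, 256.8] 0.83
```

View pics/w1.png

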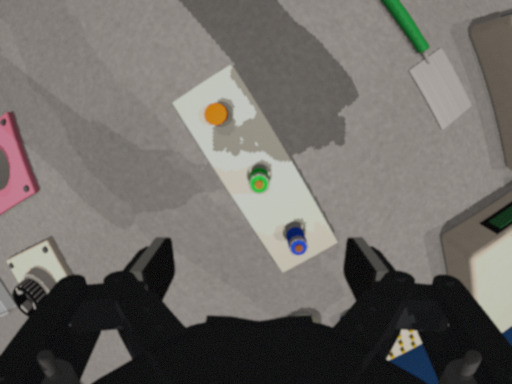

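Wrist view: green-topped holder with amber disc at (259,182), blue at (295,239), orange vial at (216,114), so the target is confirmed. I'll descend and refine.

```bash
python3 -m crank '[{"linear":[0.003,0.085,0.001],"dr":[0,0,0],"hand":1},{"linear":[0.003,0.085,0.001],"dr":[0,0,0],"hand":1},{"linear":[0.003,0.085,0.001],"dr":[0,0,0],"hand":1},{"linear":[0.003,0.085,0.001],"dr":[0,0,0],"hand":1}]'
python3 - <<'E'
from look import *
im=look(["green_center"],.037,"pics/w2.png")
hsv=cv2.cvtColor(im,cv2.COLOR_BGR2HSV)
m=cv2.inRange(hsv,(45,120,40),(80,255,255)); m[:, :200]=0; m[:,320:]=0
n,l,s,c=cv2.connectedComponentsWithStats(m); i=1+s[1:,4].argmax(); print(s[i],c[i])
am=cv2.inRange(hsv,(5,120,80),(25,255,255)); n,l,s2,c2=cv2.connectedComponentsWithStats(am)
for j in range(1,n):
    if s2[j,4]>5: print("amber",s2[j],c2[j],atz("wrist",c2[j],.0675))
x,y,w,h,_=s[i]; cr=im[y-30:y+h+30,x-30:x+w+30]; cv2.imwrite("pics/w2c.png",cv2.resize(cr,None,fx=6,fy=6))
print(x-30,y-30)
E
```

```text
t: 2.33
eef_pos: [0.5559, 0.1774, 0.113]
tool_rot: [-0.688, 0.69, -0.159, 0.156]
contact_force: [0.2, 0.2, 0.7]
gripper_width: 1.004
[-0.5384  0.4712  0.1589  1.8866 -0.1007  0.7968  0.7966] [0.5559 0.1774 0.113 ] 0.017007776445958418
green_center [259.1 202.2] 0.77 [0.5617 0.1779 0.037 ]
[248 200  24  23 295] [259.1763 210.6407]
amber [182  96  34  31 841] [198.0333 111.1795] [0.4812 0.1728 0.0675]
amber [254 207  11  11 102] [259.2941 212.1471] [0.5598 0.1789 0.0675]
amber [309 292   8   7  48] [312.5 295. ] [0.6399 0.1864 0.0675]
amber [421 370   6  13  35] [423.1143 375.5143] [0.8189 0.2587 0.0675]
218 170
```

View pics/w2c.png

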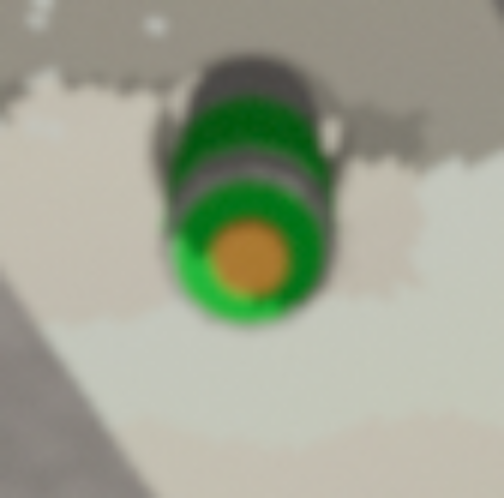

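```bash
python3 -m crank '[{"linear":[0.0025,0.04,0.003],"dr":[0,0,0],"hand":1},{"linear":[0.0025,0.075,0.003],"dr":[0,0,0],"hand":1},{"linear":[0.0025,0.075,0.003],"dr":[0,0,0],"hand":0},{"linear":[0.0025,0.075,0.003],"dr":[0,0,0],"hand":-1},{"linear":[0.0025,0.075,0.003],"dr":[0,0,0],"hand":-1},{"linear":[0.0025,0.075,0.003],"dr":[0,0,0],"hand":-1},{"linear":[0.0025,0.075,0.003],"dr":[0,0,0],"hand":-1},{"linear":[0.0025,0.075,0.003],"dr":[0,0,0],"hand":-1},{"linear":[0.0025,0.075,0.003],"dr":[0,0,0],"hand":-1}]' 50
```

```text
t: 3.18
eef_pos: [0.5629, 0.1789, 0.0418]
tool_rot: [0.69, -0.689, 0.157, -0.159]
contact_force: [-1.1, -1.7, 8.7]
gripper_width: 0.217
```

```bash
python3 -m crank '[{"linear":[0,-0.02,0],"dr":[0,0,0],"hand":-1},{"linear":[0,-0.05,0],"dr":[0,0,0],"hand":-1},{"linear":[0,-0.09,0],"dr":[0,0,0],"hand":-1},{"linear":[0,-0.13,0],"dr":[0,0,0],"hand":-1},{"linear":[0,-0.13,0],"dr":[0,0,0],"hand":-1}]'
python3 - <<'E'
from look import *
im=look(["chuck","green_center"],.0,"pics/w3.png")
print(Trot().T@(np.array([.5615,-.2125,.17])-bot.get_obs()["eef_pos"]))
r=[]
for c,uv in (("scene",(188.8,148.6)),("top",(340.7,171.8))): r.append(ray(c,uv))
print("chuck tri",tri(r))
cv2.imwrite("pics/w3s.png",im)
E
```

```text
t: 3.6
eef_pos: [0.5663, 0.1803, 0.1785]
tool_rot: [0.692, -0.686, 0.154, -0.162]
contact_force: [0.7, -0.2, -0.8]
gripper_width: 0.213
[-0.5513  0.3948  0.1775  1.8278 -0.0866  0.9123  0.785 ] [0.5663 0.1803 0.1785] 0.0684866708044455
chuck [ 36.  285.2] 0.75 [ 0.5642 -0.2136  0.    ]
green_center [257.6 230.6] 0.86 [0.6187 0.1509 0.    ]
[ 0.1703 -0.0001 -0.3525]
chuck tri [ 0.5607 -0.2144 -0.0012]
```

View pics/w3.png

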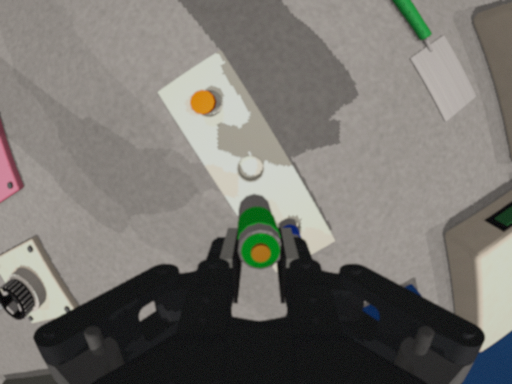

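Holder is gripped upright (around px (259,235)), its well at (251,166) is empty. The white chuck is at (15,297). Moving over it.

```bash
python3 -m crank '[{"linear":[0.17,-0.02,-0.353],"dr":[0,0,0],"hand":-1},{"linear":[0.17,-0.02,-0.353],"dr":[0,0,0],"hand":-1},{"linear":[0.17,-0.02,-0.353],"dr":[0,0,0],"hand":-1},{"linear":[0.17,-0.02,-0.353],"dr":[0,0,0],"hand":-1},{"linear":[0.17,-0.02,-0.353],"dr":[0,0,0],"hand":-1},{"linear":[0.17,-0.02,-0.353],"dr":[0,0,0],"hand":-1},{"linear":[0.17,-0.02,-0.353],"dr":[0,0,0],"hand":-1},{"linear":[0.17,-0.02,-0.353],"dr":[0,0,0],"hand":-1},{"linear":[0.17,-0.02,-0.353],"dr":[0,0,0],"hand":-1},{"linear":[0.17,-0.02,-0.353],"dr":[0,0,0],"hand":-1}]'
python3 -m crank '[{"linear":[0,0,0],"dr":[0,0,0],"hand":-1},{"linear":[0,0,0],"dr":[0,0,0],"hand":-1}]'
python3 - <<'E'
from h import *
o=bot.get_obs(); print(o["q"],o["eef_pos"],Trot())
print(Trot().T@(np.array([.561,-.2135,.19])-o["eef_pos"]))
E
```

```text
t: 4.58
eef_pos: [0.5584, -0.22, 0.1882]
tool_rot: [-0.687, 0.69, -0.161, 0.159]
contact_force: [-1.1, -0.6, -1.4]
gripper_width: 0.212
t: 4.75
eef_pos: [0.5595, -0.2139, 0.1877]
tool_rot: [-0.689, 0.689, -0.16, 0.158]
contact_force: [-0.3, 1.2, -2.1]
gripper_width: 0.214
[ 0.0337023   0.40766568  0.29599218  1.80084706 -0.14133334  0.95720291
  1.50673822] [ 0.55953821 -0.21388896  0.18770174] [[ 8.99186912e-01 -3.42319179e-03  4.37551345e-01]
 [-4.37552049e-01  5.80390567e-04  8.99192898e-01]
 [-3.33206042e-03 -9.99993972e-01 -9.75944978e-04]]
[ 0.00113658 -0.00230302  0.00098711]
```

```bash
python3 - <<'E'
from look import *
im=look(["chuck"],.0,"pics/w4.png")
for x in bot.cut_out("wrist","sleeve"): print(x["extent"],x["score"])
hsv=cv2.cvtColor(im,cv2.COLOR_BGR2HSV)
am=cv2.inRange(hsv,(5,120,80),(25,255,255)); am[:, :230]=0; am[:,290:]=0;n,l,s2,c2=cv2.connectedComponentsWithStats(am)
for j in range(1,n):
    if s2[j,4]>30: print("amber",s2[j],c2[j],atz("wrist",c2[j],bot.get_obs()["eef_pos"][2]+.029))
cv2.imwrite("pics/w4c.png",cv2.resize(im[80:300,160:360],(800,600*880//800*800//880) if 0 else None,fx=2.7,fy=2.7,interpolation=cv2.INTER_CUBIC))
for c in ("top","scene"):
    bot.read_camera(c)
    for x in bot.place_of(c,"chuck"): print(c,np.round(x["xy"],1),atz(c,x["xy"],0))
E
```

```text
[ 0.0337  0.4077  0.296   1.8008 -0.1413  0.9572  1.5067] [ 0.5595 -0.2139  0.1877] 0.007145726071354954
chuck [212.6   7.5] 0.87 [ 0.365 -0.174  0.   ]
chuck [261.4 179.1] 0.7 [ 0.5688 -0.2108  0.    ]
[174.1, 0.0, 234.0, 23.5] 0.77
[228.5, 159.0, 289.7, 213.9] 0.64
amber [252 244  18  18 259] [260.3707 252.5135] [ 0.5544 -0.2062  0.2174]
top [328.2 254.8] [ 0.3606 -0.1765  0.    ]
top [337.8 171.8] [ 0.5618 -0.2077  0.    ]
scene [188.9 146.7] [ 0.5574 -0.2183  0.    ]
scene [269.8 132.6] [ 0.3637 -0.1822  0.    ]
```

View pics/w4c.png

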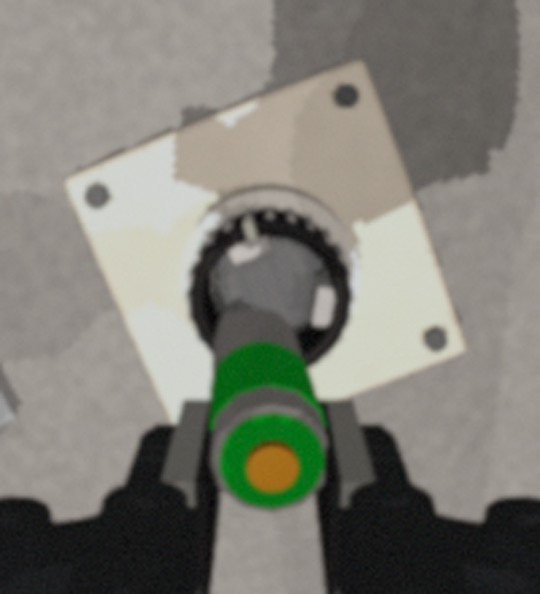

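```bash
cat > tf.py <<'E'
from h import *
from scipy.optimize import least_squares
np.set_printoptions(precision=4,suppress=True)
p=bot.camera_params("wrist");K=p["K"];H=np.array(p["hand_eye"])
def proj(X): # tool pts -> px
    X=np.atleast_2d(X); c=(X-H[:3,3])@H[:3,:3]
    r=np.hypot(c[:,0],c[:,1]); th=np.arctan2(r,c[:,2]); s=K[0,0]*th/r
    return np.c_[K[0,2]+c[:,0]*s, K[1,2]+c[:,1]*s]
def plane(uv,h): # tool point with tool-y=h
    d=np.array([(uv[0]-K[0,2])/K[0,0],(uv[1]-K[1,2])/K[1,1]]); r=np.hypot(*d)
    v=H[:3,:3]@np.r_[d/r*np.sin(r),np.cos(r)]; return H[:3,3]+v*(h-H[1,3])/v[1]
E
python3 - <<'E'
from tf import *
pts=np.array([(190,285),(352,285),(270,208),(320,358),(215,232),(330,232)])/2.7+[160,80]
for h in (.113,.118,.123):
    q=np.array([plane(u,h) for u in pts])
    f=least_squares(lambda a:np.hypot(q[:,0]-a[0],q[:,2]-a[1])-a[2],[0,0,.028]); print("rim h",h,f.x,f.fun*1e3)
for h in (.170,.173): 
    pl=np.array([plane(np.array(u)/2.7+[160,80],h) for u in ((97,195),(346,95),(435,338))])
    print("plate screws",pl[:,[0,2]],"centre",((pl[0]+pl[2])/2)[[0,2]], [np.linalg.norm(pl[a]-pl[b]) for a,b in((0,1),(1,2))])
# holder: top outline left/right/bottom
cap=np.array([(217,450),(327,450),(272,508),(235,490),(310,490)])/2.7+[160,80]
for h in (-.026,-.029):
    q=np.array([plane(u,h) for u in cap]); f=least_squares(lambda a:np.hypot(q[:,0]-a[0],q[:,2]-a[1])-a[2],[0,0,.01]); print("cap",h,f.x); print("amber",plane((260.37,252.5),h))
E
```

```text
rim h 0.113 [-0.0002  0.0024  0.0274] [-0.3611 -0.8922  0.5672  0.6147 -0.1     0.1713]
rim h 0.118 [0.0011 0.0024 0.0279] [-0.3682 -0.9096  0.5783  0.6268 -0.1019  0.1747]
rim h 0.123 [0.0024 0.0024 0.0285] [-0.3752 -0.927   0.5893  0.6388 -0.1039  0.178 ]
plate screws [[-0.0258 -0.0668]
 [-0.0646  0.0313]
 [ 0.0336  0.0705]] centre [0.0039 0.0019] [np.float64(0.105457904311868), np.float64(0.10571413783992464)]
plate screws [[-0.0254 -0.0674]
 [-0.0646  0.0316]
 [ 0.0345  0.0711]] centre [0.0046 0.0019] [np.float64(0.10646906628164617), np.float64(0.10672775665350832)]
cap -0.026 [-0.0077  0.0015  0.0089]
amber [-0.0063 -0.026   0.0013]
cap -0.029 [-0.0092  0.0015  0.0086]
amber [-0.0078 -0.029   0.0013]
```

```bash
python3 -m crank '[{"linear":[0.007,0.03,0.001],"dr":[0,0,0],"hand":-1},{"linear":[0.007,0.06,0.001],"dr":[0,0,0],"hand":-1},{"linear":[0.007,0.06,0.001],"dr":[0,0,0],"hand":-1},{"linear":[0.007,0.06,0.001],"dr":[0,0,0],"hand":-1}]'
python3 - <<'E'
from tf import *
P=[];A=[];W=[]
for i in range(8):
    o=bot.get_obs(); im=bot.read_camera("wrist"); P.append(o["eef_pos"]); A.append(Trot()); W.append(im.astype(float))
    if i==7: print([np.round(x["xy"],1) for x in bot.place_of("wrist","chuck")])
print(np.mean(P,0),np.std(P,0)); print(np.mean(A,0))
im=np.mean(W,0).astype(np.uint8); cv2.imwrite("pics/w5.png",im)
s=bot.read_camera("scene"); print([np.round(x["xy"],1) for x in bot.place_of("scene","green_center")],[np.round(x["xy"],1) for x in bot.place_of("scene","chuck")])
a=cv2.resize(im[100:300,180:340],None,fx=2.9,fy=2.9,interpolation=cv2.INTER_CUBIC)
b=cv2.resize(s[60:180,140:230],None,fx=580/120,fy=580/120,interpolation=cv2.INTER_CUBIC)
print(a.shape,b.shape); b=b[:580,:330]
cv2.imwrite("pics/w5c.png",np.hstack([a,b])[:, :800])
E
```

```text
t: 5.43
eef_pos: [0.5666, -0.2141, 0.1285]
tool_rot: [0.689, -0.689, 0.159, -0.156]
contact_force: [0.4, 0.3, -1.4]
gripper_width: 0.222
[array([257.3, 177.6])]
[ 0.5684 -0.2151  0.1308] [0.0007 0.0004 0.0009]
[[ 0.9005  0.002   0.4348]
 [-0.4348 -0.0005  0.9005]
 [ 0.002  -1.      0.0005]]
[array([181.8, 100.4])] [array([267.5, 133.9]), array([186.8, 146.3])]
(580, 464, 3) (580, 435, 3)
```

View pics/w5c.png

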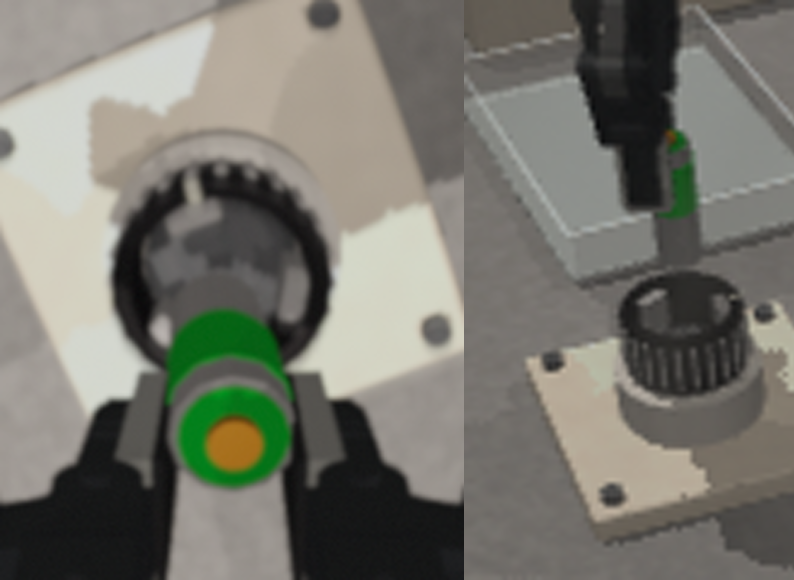

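```bash
python3 - <<'E'
from tf import *
S=lambda L:np.array(L)/2.9+[180,100]
for h in (.058,.061,.064):
    q=np.array([plane(u,h) for u in S([(113,270),(330,270),(222,170),(155,195),(290,195),(150,350),(300,360)])])
    f=least_squares(lambda a:np.hypot(q[:,0]-a[0],q[:,2]-a[1])-a[2],[0,0,.028]); print("rim",h,f.x,f.fun*1e3)
for h in (-.024,-.027,-.030):
    q=np.array([plane(u,h) for u in S([(177,430),(292,430),(234,488),(192,470),(276,470)])]); f=least_squares(lambda a:np.hypot(q[:,0]-a[0],q[:,2]-a[1])-a[2],[0,0,.01]); print("cap",h,f.x,"amber",plane(S((235,446)),h))
# scene check
b=lambda c:np.array(c)*120/580+[140,60]
hb=(678-464,265); sl=(683.5-464,300)
for z in(.09,.1): print("holder bottom",atz("scene",b(hb),z))
print("sleeve",atz("scene",b(sl),.07))
# reproject vertical-line consistency: col axis of holder mid z .115 & sleeve
print(atz("scene",[181.8,100.4],.123))
q=np.array([.5684,-.2151,.1308]); T=np.array([[.9005,0,.4348],[-.4348,0,.9005],[0,-1,0]])
print("wrist chuck world",q+T@np.array([.0,.061,.001]))
E
```

```text
rim 0.058 [-0.0077 -0.0004  0.0267] [ 0.4367 -0.8497  0.4594  0.0898 -0.353  -1.0043  1.2211]
rim 0.061 [-0.0069 -0.0004  0.0271] [ 0.4433 -0.8624  0.4663  0.0911 -0.3583 -1.0193  1.2394]
rim 0.064 [-0.006  -0.0004  0.0275] [ 0.4498 -0.8751  0.4731  0.0925 -0.3636 -1.0343  1.2576]
cap -0.024 [-0.0062  0.0016  0.0088] amber [-0.0047 -0.024   0.0017]
cap -0.027 [-0.0077  0.0015  0.0086] amber [-0.0062 -0.027   0.0016]
cap -0.03 [-0.0091  0.0015  0.0084] amber [-0.0077 -0.03    0.0016]
holder bottom [ 0.5603 -0.2159  0.09  ]
holder bottom [ 0.5647 -0.2016  0.1   ]
sleeve [ 0.5592 -0.2171  0.07  ]
[ 0.5603 -0.2213  0.123 ]
wrist chuck world [ 0.5688 -0.2142  0.0698]
```

Wrist and scene views both show the holder upright over the white chuck, about 2 mm off along tool z. I'll correct that and lower it.

```bash
python3 -m crank '[{"linear":[0,0,-0.002],"dr":[0,0,0],"hand":-1},{"linear":[0,0.015,-0.002],"dr":[0,0,0],"hand":-1},{"linear":[0,0.03,-0.002],"dr":[0,0,0],"hand":-1},{"linear":[0,0.04,-0.002],"dr":[0,0,0],"hand":-1},{"linear":[0,0.046,-0.002],"dr":[0,0,0],"hand":-1},{"linear":[0,0.046,-0.002],"dr":[0,0,0],"hand":-1},{"linear":[0,0.046,-0.002],"dr":[0,0,0],"hand":-1}]'
python3 -m crank '[{"linear":[0,0.002,0],"dr":[0,0,0],"hand":-1},{"linear":[0,0.003,0],"dr":[0,0,0],"hand":-1},{"linear":[0,0.003,0],"dr":[0,0,0],"hand":-1}]'
```

```text
t: 6.62
eef_pos: [0.5669, -0.2169, 0.0835]
tool_rot: [-0.689, 0.689, -0.158, 0.158]
contact_force: [-0.0, 0.5, -1.1]
gripper_width: 0.216
t: 6.87
eef_pos: [0.5672, -0.2169, 0.0809]
tool_rot: [0.689, -0.689, 0.157, -0.158]
contact_force: [0.1, -0.2, -0.1]
gripper_width: 0.216
```

```bash
for i in 1 2 3; do python3 -m crank '[{"linear":[0,0.0015,0],"dr":[0,0,0],"hand":-1},{"linear":[0,0.0015,0],"dr":[0,0,0],"hand":-1},{"linear":[0,0.0015,0],"dr":[0,0,0],"hand":-1}]' | egrep 'eef|force'; done
```

```text
eef_pos: [0.5676, -0.2171, 0.0799]
contact_force: [-0.8, -0.0, 5.4]
eef_pos: [0.5682, -0.2178, 0.0791]
contact_force: [-0.6, -0.9, 9.7]
eef_pos: [0.5686, -0.218, 0.079]
contact_force: [-4.1, 1.2, 19.2]
```

```bash
python3 -m crank '[{"linear":[0,-0.002,0],"dr":[0,0,0],"hand":-1},{"linear":[0,-0.002,0],"dr":[0,0,0],"hand":-0.2},{"linear":[0,-0.002,0],"dr":[0,0,0],"hand":0.3},{"linear":[0,-0.002,0],"dr":[0,0,0],"hand":1},{"linear":[0,-0.002,0],"dr":[0,0,0],"hand":1},{"linear":[0,-0.002,0],"dr":[0,0,0],"hand":1},{"linear":[0,-0.002,0],"dr":[0,0,0],"hand":1}]'
python3 -m crank '[{"linear":[-0.007,-0.02,0],"dr":[0,0,0],"hand":1},{"linear":[-0.007,-0.05,0],"dr":[0,0,0],"hand":1},{"linear":[-0.007,-0.08,0],"dr":[0,0,0],"hand":1},{"linear":[-0.007,-0.08,0],"dr":[0,0,0],"hand":1},{"linear":[-0.007,-0.08,0],"dr":[0,0,0],"hand":1}]'
python3 - <<'E'
from tf import *
P=[];W=[]
for i in range(6):
    P.append(bot.get_obs()["eef_pos"]); W.append(bot.read_camera("wrist").astype(float))
print([np.round(x["xy"],1) for x in bot.place_of("wrist","chuck")],bot.get_obs()["q"])
print(np.mean(P,0),np.std(P,0))
im=np.mean(W,0).astype(np.uint8); cv2.imwrite("pics/w6.png",im)
s=bot.read_camera("scene")
a=cv2.resize(im[100:300,180:340],None,fx=2.9,fy=2.9,interpolation=cv2.INTER_CUBIC)
b=cv2.resize(s[60:180,140:230],None,fx=580/120,fy=580/120,interpolation=cv2.INTER_CUBIC)[:580,:330]
cv2.imwrite("pics/w6c.png",np.hstack([a,b]))
E
```

```text
t: 8.2
eef_pos: [0.5668, -0.2167, 0.0778]
tool_rot: [0.689, -0.689, 0.158, -0.157]
contact_force: [0.2, 0.2, 0.2]
gripper_width: 1.0
t: 8.62
eef_pos: [0.5619, -0.2142, 0.1599]
tool_rot: [0.689, -0.689, 0.156, -0.159]
contact_force: [-0.5, -0.2, -1.2]
gripper_width: 1.002
[array([262.4, 183.9])] [ 0.0405  0.4437  0.2882  1.8268 -0.1567  0.8951  1.5218]
[ 0.5604 -0.2136  0.1577] [0.0008 0.0003 0.0011]
```

View pics/w6c.png

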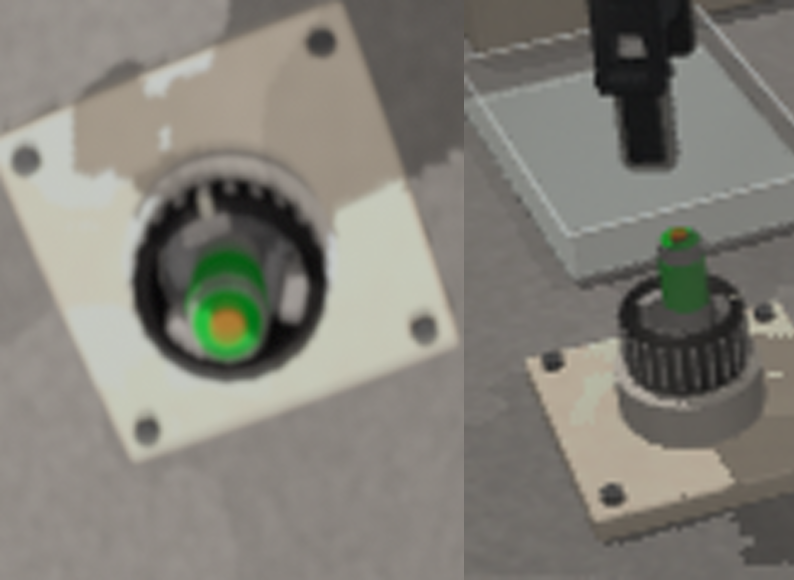

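The holder stands upright in the chuck (cap at crop (230,322), in the scene view inside the sleeve). Next, centring on the sleeve.

```bash
python3 - <<'E'
from tf import *
S=lambda L:np.array(L)/2.9+[180,100]
for z in (.1557,.1577,.1597):
    q=np.array([plane(u,z-.07) for u in S([(133,280),(327,280),(230,178),(165,200),(295,205),(160,345),(300,345),(230,380)])])
    f=least_squares(lambda a:np.hypot(q[:,0]-a[0],q[:,2]-a[1])-a[2],[0,0,.028]); print("rim",z,f.x,f.fun*1e3)
    s=np.array([plane(u,z-.015) for u in S([(25,160),(321,42),(424,328),(147,430)])]); print("screws",s.mean(0),np.linalg.norm(s[0]-s[1]))
    print("amber",plane(S((229,324)),z-.106))
E
```

```text
rim 0.1557 [-0.0001  0.0009  0.0278] [-1.1639 -0.8287  0.7202  0.6667 -0.1967 -0.5884 -0.3307  1.7216]
screws [0.0033 0.1407 0.001 ] 0.10605702160305465
amber [0.0004 0.0497 0.0008]
rim 0.1577 [0.0005 0.0009 0.0281] [-1.1741 -0.836   0.7265  0.6726 -0.1985 -0.5935 -0.3336  1.7366]
screws [0.0037 0.1427 0.001 ] 0.10680500005788987
amber [0.0011 0.0517 0.0008]
rim 0.1597 [0.0011 0.0009 0.0283] [-1.1843 -0.8432  0.7328  0.6784 -0.2002 -0.5987 -0.3365  1.7517]
screws [0.0042 0.1447 0.001 ] 0.10755297851272505
amber [0.0018 0.0537 0.0008]
```

```bash
python3 -m crank '[{"linear":[0.001,0.03,0.001],"dr":[0,0,0],"hand":1},{"linear":[0.001,0.06,0.001],"dr":[0,0,0],"hand":1},{"linear":[0.001,0.09,0.001],"dr":[0,0,0],"hand":1},{"linear":[0.001,0.105,0.001],"dr":[0,0,0],"hand":1},{"linear":[0.001,0.116,0.001],"dr":[0,0,0],"hand":1},{"linear":[0.001,0.116,0.001],"dr":[0,0,0],"hand":1},{"linear":[0.001,0.116,0.001],"dr":[0,0,0],"hand":1}]'
python3 - <<'E'
from h import *
b=[]
for i in range(4): b.append(bot.get_obs()["eef_pos"]); bot.read_camera("wrist")
print(np.mean(b,0))
E
```

```text
t: 9.6
eef_pos: [0.562, -0.2135, 0.042]
tool_rot: [-0.689, 0.689, -0.158, 0.158]
contact_force: [0.1, 1.0, -0.1]
gripper_width: 1.003
[ 0.56268774 -0.21365725  0.04293514]
```

```bash
python3 -m crank '[{"linear":[0,0.001,0],"dr":[0,0,0],"hand":0.5},{"linear":[0,0.001,0],"dr":[0,0,0],"hand":0},{"linear":[0,0.001,0],"dr":[0,0,0],"hand":-1},{"linear":[0,0.001,0],"dr":[0,0,0],"hand":-1},{"linear":[0,0.001,0],"dr":[0,0,0],"hand":-1},{"linear":[0,0.001,0],"dr":[0,0,0],"hand":-1},{"linear":[0,0.001,0],"dr":[0,0,0],"hand":-1}]' 100
```

```text
t: 10.38
eef_pos: [0.5618, -0.2144, 0.0424]
tool_rot: [-0.689, 0.689, -0.158, 0.158]
contact_force: [-3.5, 0.4, 10.2]
gripper_width: 0.618
```

```bash
python3 -m crank '[{"linear":[0,0,0],"dr":[0,5,0],"hand":-1},{"linear":[0,0,0],"dr":[0,10,0],"hand":-1},{"linear":[0,0,0],"dr":[0,16,0],"hand":-1},{"linear":[0,0,0],"dr":[0,22,0],"hand":-1},{"linear":[0,0,0],"dr":[0,28,0],"hand":-1},{"linear":[0,0,0],"dr":[0,34,0],"hand":-1},{"linear":[0,0,0],"dr":[0,40,0],"hand":-1},{"linear":[0,0,0],"dr":[0,45,0],"hand":-1},{"linear":[0,0,0],"dr":[0,50,0],"hand":-1},{"linear":[0,0,0],"dr":[0,50,0],"hand":-1}]'
python3 -c "
from h import *
o=bot.get_obs();print(o['torque'],o['q'])"
```

```text
t: 11.22
eef_pos: [0.5616, -0.2146, 0.0424]
tool_rot: [-0.557, 0.557, -0.436, 0.436]
contact_force: [-3.8, 0.2, 11.1]
gripper_width: 0.621
[-0.25237009  1.17205154 -0.24868587] [-0.08615458  0.64139688  0.47096399  1.89820082 -0.43163935  0.70297611
  0.88199353]
```

```bash
python3 -m crank '[{"linear":[0,0,0],"dr":[0,4,0],"hand":-1},{"linear":[0,0,0],"dr":[0,8,0],"hand":-1},{"linear":[0,0,0],"dr":[0,12,0],"hand":-1},{"linear":[0,0,0],"dr":[0,15,0],"hand":-1},{"linear":[0,0,0],"dr":[0,15,0],"hand":-1}]'
python3 -c "
from h import *
o=bot.get_obs();print(o['torque'],o['q']); T=Trot(); print(np.degrees(np.arctan2(T[1,2],T[0,2])))"
python3 -m crank '[{"linear":[0,0,0],"dr":[0,3,0],"hand":-1},{"linear":[0,0,0],"dr":[0,5,0],"hand":-1},{"linear":[0,0,0],"dr":[0,5,0],"hand":-1}]'
python3 -c "
from h import *
o=bot.get_obs();print(o['torque'],o['q']); T=Trot(); print(np.degrees(np.arctan2(T[1,2],T[0,2])))"
```

```text
t: 11.63
eef_pos: [0.5615, -0.2146, 0.0424]
tool_rot: [-0.496, 0.496, -0.504, 0.504]
contact_force: [-5.1, -1.2, 11.2]
gripper_width: 0.621
[-0.19422055  1.23199166  0.33059245] [-0.13334189  0.65841512  0.53863132  1.90130355 -0.49601215  0.71687973
  0.6800332 ]
-0.8856284029230295
t: 11.88
eef_pos: [0.5613, -0.2153, 0.0424]
tool_rot: [-0.474, 0.476, -0.523, 0.525]
contact_force: [-5.2, -3.3, 11.0]
gripper_width: 0.618
[-0.90219962  1.34304215  1.14491493] [-0.14853041  0.66489471  0.56118828  1.90224147 -0.51549662  0.72142165
  0.61430974]
-5.657804160628027
```

```bash
for i in 1 2; do python3 -m crank '[{"linear":[0,0,0],"dr":[0,3,0],"hand":-1},{"linear":[0,0,0],"dr":[0,3,0],"hand":-1},{"linear":[0,0,0],"dr":[0,3,0],"hand":-1}]' | grep force
python3 -c "
from h import *
o=bot.get_obs();print(o['torque']); T=Trot(); print(np.degrees(np.arctan2(T[1,2],T[0,2])))"; done
```

```text
contact_force: [-6.4, -5.9, 10.0]
[-1.53650838  1.40362557  2.94353058]
-8.345395275324332
contact_force: [-6.6, -9.1, 9.5]
[-2.04706505  1.56895726  3.91500362]
-11.217203974258188
```

Torque rose to 3.9 N m, so it's tight. I'll let go, rise straight up and check.

```bash
python3 -m crank '[{"linear":[0,0,0],"dr":[0,0,0],"hand":0.5},{"linear":[0,0,0],"dr":[0,0,0],"hand":1},{"linear":[0,0,0],"dr":[0,0,0],"hand":1},{"linear":[0,0,0],"dr":[0,0,0],"hand":1},{"linear":[0,0,0],"dr":[0,0,0],"hand":1},{"linear":[0,0,0],"dr":[0,0,0],"hand":1},{"linear":[0,0,0],"dr":[0,0,0],"hand":1}]'
python3 -m crank '[{"linear":[0,-0.02,0],"dr":[0,0,0],"hand":1},{"linear":[0,-0.05,0],"dr":[0,0,0],"hand":1},{"linear":[0,-0.09,0],"dr":[0,0,0],"hand":1},{"linear":[0,-0.12,0],"dr":[0,0,0],"hand":1},{"linear":[0,-0.12,0],"dr":[0,0,0],"hand":1},{"linear":[0,-0.12,0],"dr":[0,0,0],"hand":1}]'
python3 - <<'E'
from h import *
print(bot.get_obs()["eef_pos"],bot.get_obs()["q"])
im=bot.read_camera("wrist"); s=bot.read_camera("scene")
print([(np.round(x["xy"],1),x["score"]) for x in bot.place_of("scene","blue_center")])
a=cv2.resize(im[100:300,180:340],None,fx=2.9,fy=2.9,interpolation=cv2.INTER_CUBIC)
b=cv2.resize(s[60:180,140:230],None,fx=580/120,fy=580/120,interpolation=cv2.INTER_CUBIC)[:580,:330]
cv2.imwrite("pics/w7c.png",np.hstack([a,b]))
E
```

```text
t: 12.97
eef_pos: [0.562, -0.2131, 0.041]
tool_rot: [0.446, -0.446, 0.549, -0.549]
contact_force: [-0.8, -0.2, -0.5]
gripper_width: 0.997
t: 13.47
eef_pos: [0.5631, -0.2136, 0.163]
tool_rot: [-0.447, 0.445, -0.548, 0.55]
contact_force: [-0.3, 0.7, -1.2]
gripper_width: 0.995
[ 0.5631395  -0.21361008  0.16295934] [-0.26457999  0.51531275  0.71458536  1.839344   -0.41395545  0.93662084
  0.43001108]
[(array([236.8, 284.7]), 0.8)]
```

View pics/w7c.png

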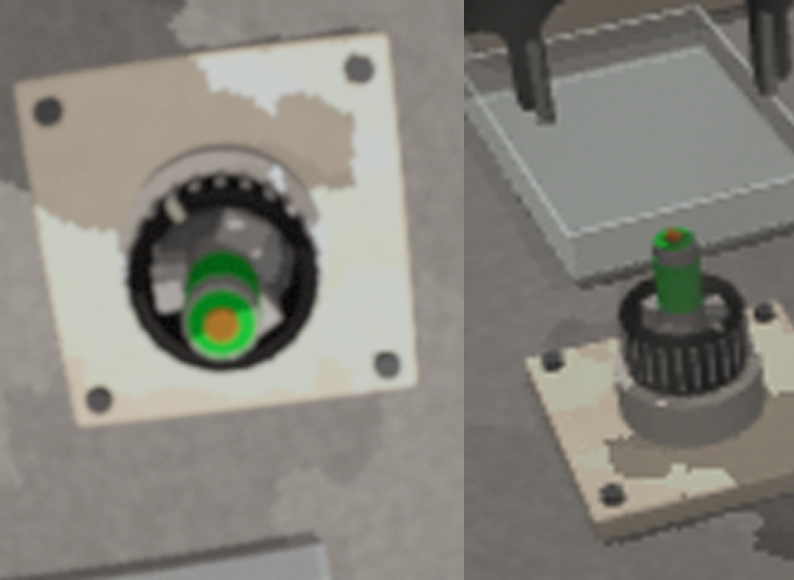

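```bash
python3 - <<'E'
from tf import *
S=lambda L:np.array(L)/2.9+[180,100]
def ang(mark,c,rimz,tz,scr):
    m=plane(S(mark),tz-.07); cc=plane(S(c),tz-.07)
    s=[plane(S(u),tz-.015) for u in scr]
    e=s[1]-s[0]; d=m-cc
    return np.degrees(np.arctan2(d[0],d[2])),np.degrees(np.arctan2(e[0],e[2])), np.hypot(d[0],d[2])
a=ang((205,200),(230,277),0,.1577,[(25,160),(321,42)]); b=ang((175,207),(222,268),0,.160,[(48,110),(359,69)])
print(a,b,"sleeve vs plate turn mod 90:",(b[0]-a[0])-(b[1]-a[1]))
im=bot.read_camera("wrist"); W=np.mean([bot.read_camera("wrist").astype(float) for _ in range(6)],0).astype(np.uint8)
c=cv2.resize(W[145:235,215:300],None,fx=6.6,fy=6.6,interpolation=cv2.INTER_CUBIC); cv2.imwrite("pics/w8.png",c)
E
```

```text
(np.float64(-107.43593864785754), np.float64(-21.39290547373355), np.float64(0.022741229063662008)) (np.float64(-126.63950774834461), np.float64(-7.370316786567391), np.float64(0.021635804327012363)) sleeve vs plate turn mod 90: -33.226157787653236
```

View pics/w8.png

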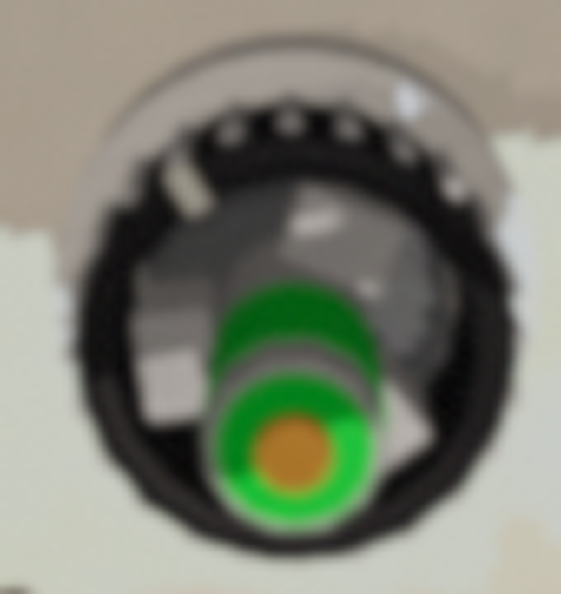

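The sleeve mark has turned about 57° (1.0 rad) relative to the plate from its starting angle, the jaws sit against the holder, the holder is upright and centred, and the gripper is clear.

```bash
python3 -c "
from station import bot
print(bot.hand_in())"
```

```text
the job is handed in; nothing more can be done
None
```

I took the green-banded holder out of the rack and stood it on the floor of the white-based chuck. I then turned the sleeve clockwise until it was tight, let go, backed off and handed the job in at about 14 s. No verdict came back.

- **Seating:** the floor contact came at the height I expected. The pictures after seating and after clamping show the holder upright inside the sleeve.
- **Tightening:** I turned the gripper about 75°, and resistance climbed from about 0.3 to 3.9 N m by the end.
- **Sleeve angle:** after release, the white mark on the sleeve showed a net turn of about 57° (1.0 rad, give or take about 0.05) on top of its unknown starting angle of 0 to 0.2. That fits the expected 1.1, but at the lowest starting angle it would be only just past 0.95.
- **Not checked:** I could not measure the clamping force directly. I judged it from the resistance and from the jaws touching the holder in the last picture.
- **Blue holder:** the network placed it within about 2 pixels of its starting position.
- **Disagreements:** position estimates from the different cameras differed by 2 to 7 mm. I settled these with averaged readings and close-up wrist views.

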